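# Lay the long clay tube on the decorating rollers

## Robot

A 6-joint arm with a two-finger parallel gripper is mounted at the origin on the work surface. World frame = base frame: x ahead of the robot, y to its left, z up, the work surface at z = 0. Lengths are in m, angles in rad, forces in N, time in s.
With the tool pointing down it reaches from about 0.375 to 0.975 m from the base axis. Payload 3.8 kg.
Tool frame: the origin (TCP) lies on the mounting face of the last link; the fingertips stand 173 mm ahead of it and the grasp point (between the pads) lies 155 mm ahead of it; z points along the fingers, y is the line along which they close (so a half turn about z gives the same grasp; the last joint's range is limited). The gripper opens to 85 mm and grips with 20 to 120 N. Pads are 22 mm wide; open, the fingers measure 114 mm over their backs; the gripper's body (76 mm by 85 mm) begins 54 mm behind the grasp point. The pads swing forward as they close: fully open they stand 13 mm farther back than shut.
Start: joints at [-0.037, 0.264, 1.604, -0, 1.274, -0.037], TCP at [0.675, -0, 0.405] pointing down, gripper open.
Joint ranges: [-2.63, 2.63], [-0.94, 2.18], [0.31, 2.57], [-1.31, 4.45], [0, 2.66], [-2.55, 2.55]. Speed limits (rad/s): [2.57, 2.57, 3.14, 3.14, 3.14, 3.14].

## Interface

Orientations are given as a rotation vector (axis times angle).
In Python, from workcell import bot gives the robot as it stands.
- The arm moves only by the tool drive_tool, never from a script. Its argument "increments" is a list of rows, each an object with "delta_pos": the shift along the tool's x, y, z in mm, a list of three; "turn": the turn about the tool's z in rad; "jaw": the opening, from -1 (shut) to 1 (fully open). A call has 1 to 8 rows; each row shifts and turns the commanded pose from where the row before left it, along the tool's axes as they then stand; what a row does not reach is not made up. A row lasts 1/12 s, in which the tool goes at most 41.7 mm and 7.16 degrees, less where a joint would pass 70% of its speed; a pose out of reach is approached as far as the arm can. A call is refused whole if a number of a shift passes 41.7 or a number of a turn 0.125, either way. A call with a gripper value outside its range is refused whole. The fingers move at their own pace and stop on an object; "grip_force" is the grip in N (left out, the last holds). Time passes only in rows, so rows that do not move let the fingers close. It gives the time, the measured TCP pose, the force, the opening and the grip force at its end, in the units of the state.
- bot.read_state(): the state, without advancing time (a new reading comes with each control period).
- bot.read_camera(name): name is "scene" or "side" or "wrist"; returns a dict with "pixels" (480x640x3 uint8, red, green, blue), "fovy" (degrees; the focal length in pixels is half the picture's height over the tangent of half this angle, whatever the lens; pixels are square), "cx", "cy" (the principal point, pixels), "k1" (the pictures are not rectified: a ray, as slopes to the right and down, at radius r is drawn at 1 + k1 r^2 times it, then the intrinsics apply), "camera_from_world" (4x4, takes a point from world to camera coordinates); the wrist camera has in their place "hand_eye" (4x4, takes a point from camera to tool coordinates, whose origin is the TCP and whose axes are the flange's). Camera axes: x right, y down, z forward; pixel columns grow to the right and rows downward; lengths in m; the calibration is good to about 2 mm. A picture is of the moment at which its call begins: read the wrist's pose just before it. There is no depth.
- bot.finish_job(): hands the job in; it is judged then, once.
The state is a dict: "time": time; "q": joint angles; "joint_vel": joint speeds; "joint_torque": joint torques, N m; "tool_pos": TCP position; "tcp_rot": TCP orientation; "wrist_force": force on the tool from outside, world axes, zero at the start; "torque": the same for the moment, N m; "width": opening from 0.0 (shut) to 1.0 (fully open); "grip_force": force on a finger pad.
Only numpy, scipy, OpenCV 4.12 (cv2) and the standard library are available. Lean on these libraries where they do the work, as an engineer would, in place of code of your own. Each camera call takes 0.05 s, during which the arm holds its last target. There are 200 camera calls.

## Task

In the pottery, take the long fired-clay tube from the wooden drying rack and set it lengthwise on the four wheels of the decorating rollers, lying in the dip between the two axles and centred end to end, ready for its band to be painted. Set it down gently, without dropping it or starting it rolling or spinning, and let go; leave the short tube in the rack and do not disturb the clay jug.

Things in the scene. Friction and masses are not known exactly. Their poses are not given: they have to be found in the camera images.
- long_tube: Long terracotta tube, 220 mm long, 48 mm diameter, about 0.33 kg, lying level in one of the two places of the wooden drying rack. Origin at its middle, on its axis, 56.5 mm above the table; x along the tube (it may be turned about x). Within 45 mm of its middle it hangs free, with nothing beside or below but the rack's board (top 12 mm up). The other tube is parallel, 110 mm away (axes).
- short_tube: The other fired-clay tube, only 140 mm long, same 48 mm diameter and material, in the other place of the rack. It stays there. Origin at its middle on its axis, x along it.
- cradle: Decorating rollers: grey base 200x120 mm, end plates 50 mm high, two free axles along x, 25 mm each side of the middle, 42 mm above the table, each with 2 black wheels (44 mm diameter, 24 wide) centred at x = +-65 mm; between them only bare 10 mm axles. Origin: centre of the underside, at table height; z up. The tube lying in the dip on all 4 wheels has its axis along x, at y = 0, z = 80.6 mm.
- jug: A small grey clay jug, standing, 80 mm across, 115 mm high, with a side handle; a bystander. Origin at the centre of its foot.
Mind the look-alikes: they are no part of the job. Leave any pink or purple look-alike of the long_tube alone.

How it is judged:
At the end, for the whole second after the job is handed in: The long tube lies released and still in the dip on the wheels: along the axles within 10 degrees, its middle within 20 mm of the rollers' middle lengthwise and 10 mm across, its axis 80.6 mm (within 6) above the table; under 20 mm/s and 0.3 rad/s (x of long_tube in the frame of cradle between -0.02 and 0.02 m and y of long_tube in the frame of cradle between -0.01 and 0.01 m and z of long_tube in the frame of cradle between 0.0746 and 0.0866 m and angle between the x axis of long_tube and the x axis of cradle, either way round below 0.175 rad and linear speed of long_tube below 0.02 m/s and angular speed of long_tube below 0.3 rad/s and contact force between the fingers and long_tube below 0.05 N); the robot touches nothing.
It fails at once if the long tube is dropped or runs away: faster than 0.45 m/s while the fingers do not hold it (a fall of about 10 mm) (contact force between the fingers and long_tube below 0.05 N and linear speed of long_tube above 0.45 m/s).
It fails at once if the long tube spins or rolls faster than 6 rad/s while the fingers do not hold it (contact force between the fingers and long_tube below 0.05 N and angular speed of long_tube above 6 rad/s).
It fails at once if the short tube is moved more than 25 mm (distance of short_tube from where it was at the start of the episode above 0.025 m).
It fails at once if the jug is moved more than 30 mm or tipped over (distance of jug from where it was at the start of the episode above 0.03 m or angle between jug's own z axis and vertical above 0.5 rad).
It also fails if it takes over 45 s, if anything falls off the work surface, if the arm or the gripper's body presses on something with over 40 N, if the wrist force passes 120 N, or if a joint passes its speed limit or range.

## Working session

There is one attempt and no reset: what is moved stays moved. The work goes in short steps, Python scripts to look and compute and a tool call to move; the robot and the scene stay as the last step left them, time stands still between calls to the robot, and variables do not carry over. Pictures are saved under pics/ and viewed, at most 10 in all, crops included, and the job is handed in when it is done.

Besides the shell and the picture viewer there is one more tool, called after "Call:" as a command line: name --argument value ..., lists and objects as JSON in quotes. drive_tool: Moves the arm, as the interface text tells. Its arguments: {"type":"object","properties":{"increments":{"type":"array"},"grip_force":{"type":"number"}},"required":["increments"]}

```bash
mkdir -p pics
cat > h.py <<'E'
import numpy as np, cv2
from scipy.spatial.transform import Rotation as R
from workcell import bot
def snap(n,f):
    s=bot.read_state(); c=bot.read_camera(n); cv2.imwrite(f'pics/{f}.png',c['pixels'][:,:,::-1])
    if n=='wrist':
        T=np.eye(4); T[:3,:3]=R.from_rotvec(s['tcp_rot']).as_matrix(); T[:3,3]=s['tool_pos']; W=T@c['hand_eye']
    else: W=np.linalg.inv(c['camera_from_world'])
    f_=240/np.tan(np.radians(c['fovy'])/2)
    np.savez(f'pics/{f}.npz',W=W,f=f_,cx=c['cx'],cy=c['cy'],k1=c['k1']); return c
def pt(f,u,v,z):
    d=np.load(f'pics/{f}.npz'); a=np.array([(u-d['cx'])/d['f'],(v-d['cy'])/d['f']]); b=a.copy()
    for _ in range(20): b=a/(1+d['k1']*(b@b))
    r=d['W'][:3,:3]@[b[0],b[1],1]; o=d['W'][:3,3]
    return o+r*(z-o[2])/r[2]
def pix(f,p):
    d=np.load(f'pics/{f}.npz'); q=np.linalg.inv(d['W'])@[*p,1]; b=q[:2]/q[2]; b=b*(1+d['k1']*(b@b))
    return b*d['f']+[d['cx'],d['cy']]
E
python3 -c "
from h import *
for n in ['scene','side','wrist']: snap(n,n+'0'); print(n,np.load(f'pics/{n}0.npz')['W'].round(3).tolist())
s=bot.read_state();print(s['tool_pos'],s['tcp_rot'],s['time'])
print(R.from_rotvec(s['tcp_rot']).as_matrix().round(3))"
```

```text
scene [[-0.765, 0.493, -0.415, 1.07], [0.644, 0.568, -0.512, 0.682], [-0.016, -0.659, -0.752, 0.948], [0.0, 0.0, 0.0, 1.0]]
side [[0.893, -0.257, 0.368, 0.114], [-0.449, -0.467, 0.762, -0.829], [-0.024, -0.846, -0.533, 0.748], [0.0, 0.0, 0.0, 1.0]]
wrist [[1.0, 0.001, -0.001, 0.675], [0.0, -0.95, -0.314, 0.08], [-0.002, 0.314, -0.95, 0.373], [0.0, 0.0, 0.0, 1.0]]
[ 6.74721422e-01 -4.11857988e-06  4.03622504e-01] [-2.22054986e+00 -2.22050804e+00  1.95605708e-03] 0.15
[[ 0.     1.    -0.002]
 [ 1.    -0.     0.   ]
 [ 0.    -0.002 -1.   ]]
```

View pics/scene0.png

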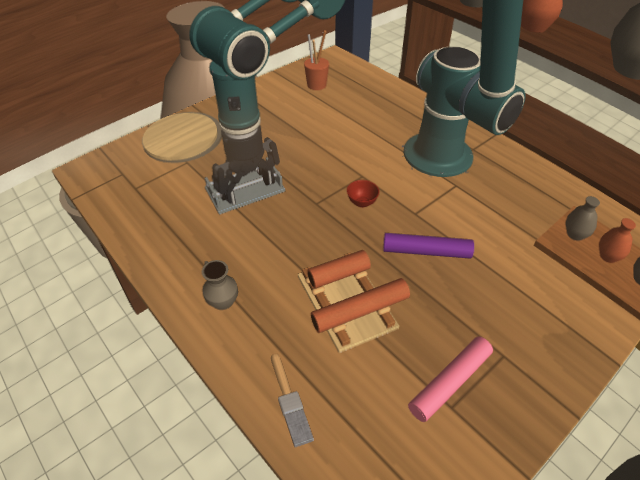

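View pics/wrist0.png

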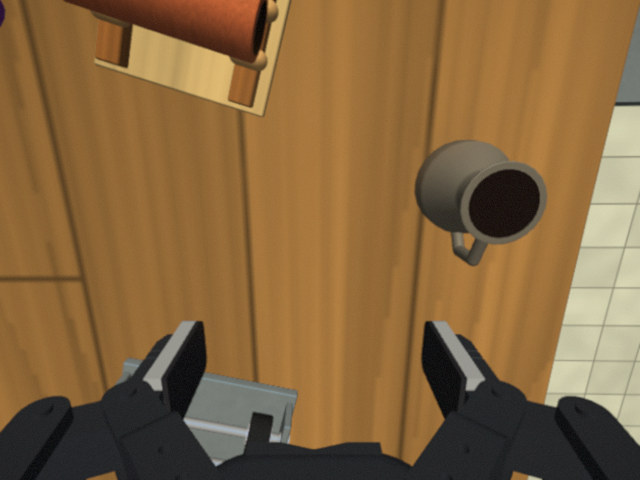

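The scene view shows the long tube in the rack, with ends near (320,319) and (405,290). The cradle is around (245,190), below the gripper, and the jug is at (220,288). In the wrist view the cradle is at the lower left and the jug at the right.

```bash
python3 -c "
import cv2
a=cv2.imread('pics/scene0.png')
p=cv2.resize(a[230:360,280:430],None,fx=4,fy=4,interpolation=2);cv2.imwrite('pics/c1.png',p)"
```

```text
(no output)
```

View pics/side0.png

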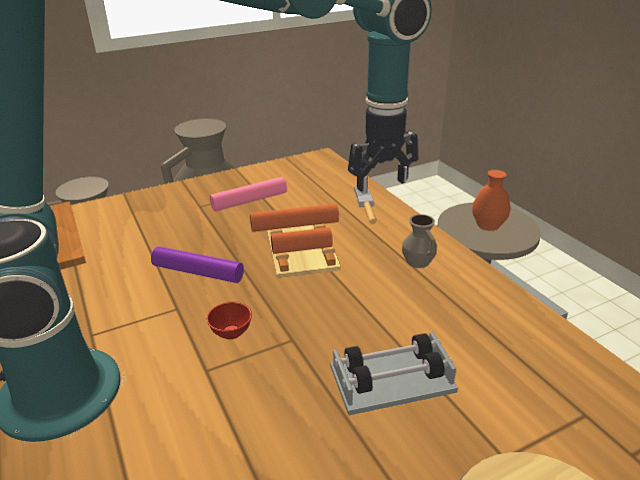

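View pics/c1.png

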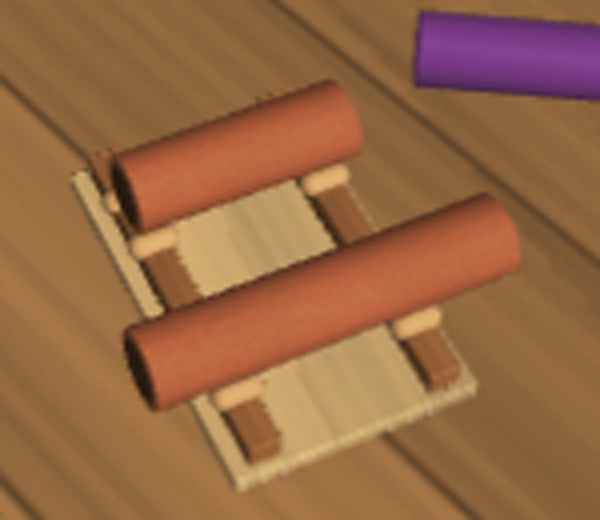

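The crop puts the long tube's end centres at about (316,322) and (405,288). In the side view the cradle's wheel centres are near (363,379), (434,365), (353,359) and (422,346).

```bash
python3 -c "
from h import *
a=pt('scene0',316,322,.0565);b=pt('scene0',405,288.2,.0565);print(a,b,np.linalg.norm(a-b),(a+b)/2, np.degrees(np.arctan2(*(b-a)[1::-1])))
w=[pt('side0',u,v,.042) for u,v in [(363,379),(434,365),(353,359),(422,346)]]
w=np.array(w);print(w,w.mean(0),np.linalg.norm(w[0]-w[1]),np.linalg.norm(w[0]-w[2]))
d=w[1]-w[0]+w[3]-w[2];print(np.degrees(np.arctan2(d[1],d[0])))
print('jug',pt('side0',420,263,0.0))
c=cv2.imread('pics/side0.png')[320:425,320:470];cv2.imwrite('pics/c2.png',cv2.resize(c,None,fx=5,fy=5,interpolation=2))"
```

```text
[0.70111182 0.24147089 0.0565    ] [0.49272873 0.30414346 0.0565    ] 0.21760367746244638 [0.59692028 0.27280717 0.0565    ] 163.26099925740877
[[ 0.47658639 -0.26291431  0.042     ]
 [ 0.60331108 -0.29325155  0.042     ]
 [ 0.48559241 -0.21354983  0.042     ]
 [ 0.61338782 -0.24431318  0.042     ]] [ 0.54471942 -0.25350722  0.042     ] 0.13030539911061578 0.050179281103903184
-13.499088970453416
jug [0.8070945  0.02241957 0.        ]
```

View pics/c2.png

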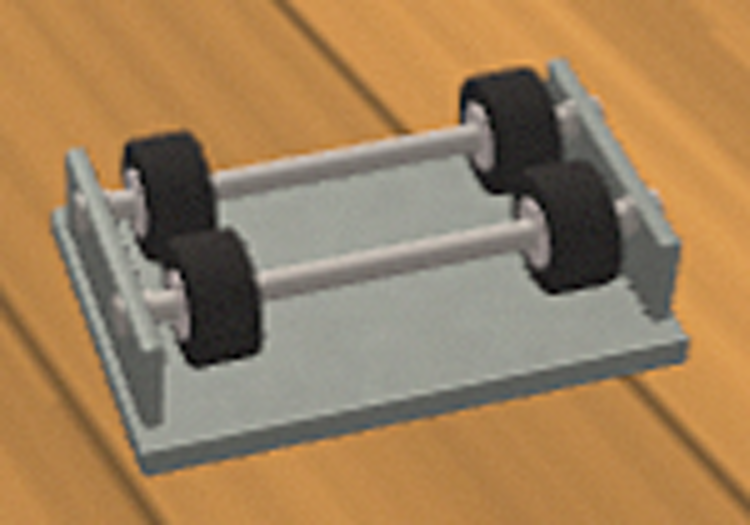

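The wheel spacings come out at 130 and 50 mm, which matches the spec. The cradle is at (0.545,-0.2535), turned -13.5°. The tube is at (0.597,0.273), turned -16.7°. Next I move above the tube and turn about -1.28 rad.

Call:
drive_tool --increments '[{"delta_pos": [15, -5, 0], "turn": 0, "jaw": 1}, {"delta_pos": [30, -10, 0], "turn": 0, "jaw": 1}, {"delta_pos": [38, -10, 0], "turn": 0, "jaw": 1}, {"delta_pos": [38, -10, 0], "turn": 0, "jaw": 1}, {"delta_pos": [38, -10, 0], "turn": 0, "jaw": 1}, {"delta_pos": [38, -10, 0], "turn": 0, "jaw": 1}, {"delta_pos": [38, -10, 0], "turn": 0, "jaw": 1}, {"delta_pos": [38, -13, 0], "turn": 0, "jaw": 1}]'

```text
time: 0.82
tool_pos: [0.5957, 0.2754, 0.4046]
tcp_rot: [-2.221, -2.221, -0.0]
wrist_force: [0.8, -0.0, -0.2]
width: 1.004
grip_force: 0.0
```

Call:
drive_tool --increments '[{"delta_pos": [0, 0, 0], "turn": -0.1, "jaw": 1}, {"delta_pos": [0, 0, 0], "turn": -0.12, "jaw": 1}, {"delta_pos": [0, 0, 0], "turn": -0.12, "jaw": 1}, {"delta_pos": [0, 0, 0], "turn": -0.12, "jaw": 1}, {"delta_pos": [0, 0, 0], "turn": -0.12, "jaw": 1}, {"delta_pos": [0, 0, 0], "turn": -0.12, "jaw": 1}, {"delta_pos": [0, 0, 0], "turn": -0.12, "jaw": 1}, {"delta_pos": [0, 0, 0], "turn": -0.12, "jaw": 1}]'

```text
time: 1.48
tool_pos: [0.5962, 0.2738, 0.4044]
tcp_rot: [-0.965, -2.989, 0.0]
wrist_force: [-0.6, -0.8, 1.0]
width: 0.993
grip_force: 0.0
```

Call:
drive_tool --increments '[{"delta_pos": [0, 0, 0], "turn": -0.12, "jaw": 1}, {"delta_pos": [0, 0, 0], "turn": -0.12, "jaw": 1}, {"delta_pos": [0, 0, 0], "turn": -0.1, "jaw": 1}, {"delta_pos": [0, 0, 0], "turn": 0, "jaw": 1}, {"delta_pos": [0, 0, 0], "turn": 0, "jaw": 1}, {"delta_pos": [0, 0, 0], "turn": 0, "jaw": 1}]'

```text
time: 1.98
tool_pos: [0.5966, 0.2734, 0.4046]
tcp_rot: [-0.458, -3.108, 0.0]
wrist_force: [0.1, -0.2, 0.5]
width: 1.003
grip_force: 0.0
```

```bash
python3 -c "
from h import *
snap('wrist','wrist1')
s=bot.read_state();print(s['tool_pos'],s['time'],s['q'])
M=R.from_rotvec(s['tcp_rot']).as_matrix();print(M.round(3))
"
```

```text
[0.59669694 0.27332569 0.40461246] 2.0333 [ 3.91561848e-01  2.29098752e-01  1.64697249e+00  1.19373350e-04
  1.26569569e+00 -8.86771199e-01]
[[-0.958  0.288 -0.   ]
 [ 0.288  0.958  0.   ]
 [ 0.    -0.    -1.   ]]
```

View pics/wrist1.png

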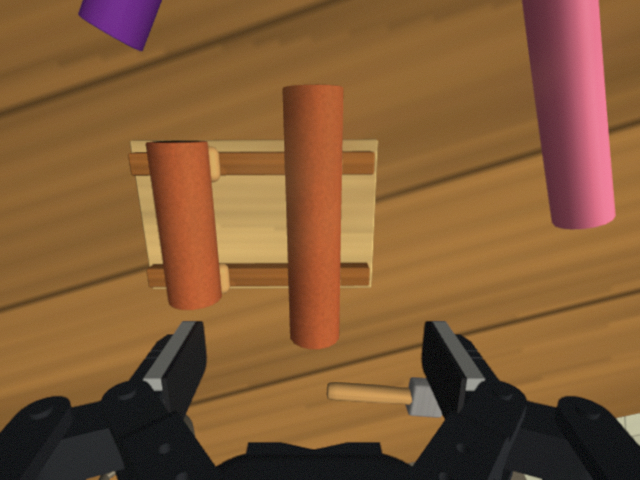

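The wrist view shows the long tube running from about (313.5,86) to (315,347), with the short tube to its left. I'll compare that with what the estimate predicts.

```bash
python3 -c "
from h import *
a=cv2.cvtColor(cv2.imread('pics/wrist1.png'),cv2.COLOR_BGR2HSV)
m=((a[...,0]<12)&(a[...,1]>150)&(a[...,2]>60))
mids=[]
for v in (130,200,250,310):
    x=np.where(m[v,250:370])[0]+250; print(v,x.min(),x.max()); mids.append(pt('wrist1',(x.min()+x.max())/2,v,.0605))
for u in (300,314,330): x=np.where(m[60:400,u])[0]+60; print(u,x.min(),x.max())
mids=np.array(mids);d=mids[0]-mids[-1];ang=np.arctan2(d[1],d[0]);print(mids,np.degrees(ang))
C=np.array([.597,.273]);t=np.array([np.cos(ang),np.sin(ang)])
n=np.array([-t[1],t[0]]);off=(mids[:,:2]-C)@n;print('off',off)
C=C+n*off.mean()
for s in (.11,-.11):
  for k in range(0,360,30):
    e=C+t*s+n*.024*np.cos(np.radians(k));print(s,k,pix('wrist1',[*e,.0565+.024*np.sin(np.radians(k))]).round(1)) if k<=180 else 0
print(C)
"
```

```text
130 286 341
200 290 340
250 292 339
310 290 338
300 86 345
314 85 348
330 85 345
[[0.52345609 0.29481057 0.0605    ]
 [0.57751343 0.27983918 0.0605    ]
 [0.62019999 0.26749278 0.0605    ]
 [0.67609212 0.24929386 0.0605    ]] 163.3951958619684
off [ 0.00011551 -0.00098533 -0.00135227  0.00011551]
0.11 0 [283.2  84.7]
0.11 30 [286.3  83.1]
0.11 60 [297.7  81.8]
0.11 90 [314.3  81.3]
0.11 120 [330.9  81.7]
0.11 150 [342.1  82.9]
0.11 180 [345.2  84.5]
-0.11 0 [289.8 333.8]
-0.11 30 [292.5 340.6]
-0.11 60 [301.6 345.9]
-0.11 90 [314.8 347.8]
-0.11 120 [328.  345.8]
-0.11 150 [337.1 340.5]
-0.11 180 [339.7 333.7]
[0.5971505  0.27350468]
```

The prediction matches to about 1 mm. I'll descend 195 mm and grip.

Call:
drive_tool --increments '[{"delta_pos": [-1, 0, 20], "turn": 0, "jaw": 1}, {"delta_pos": [0, 0, 35], "turn": 0, "jaw": 1}, {"delta_pos": [0, 0, 35], "turn": 0, "jaw": 1}, {"delta_pos": [0, 0, 35], "turn": 0, "jaw": 1}, {"delta_pos": [0, 0, 30], "turn": 0, "jaw": 1}, {"delta_pos": [0, 0, 25], "turn": 0, "jaw": 1}, {"delta_pos": [0, 0, 15], "turn": 0, "jaw": 1}, {"delta_pos": [0, 0, 0], "turn": 0, "jaw": 1}]'

```text
time: 2.7
tool_pos: [0.5956, 0.2718, 0.2046]
tcp_rot: [-0.456, -3.101, 0.007]
wrist_force: [-0.7, -0.9, -0.5]
width: 0.999
grip_force: 0.0
```

Call:
drive_tool --increments '[{"delta_pos": [0, 0, 0], "turn": 0, "jaw": 0.5}, {"delta_pos": [0, 0, 0], "turn": 0, "jaw": 0.3}, {"delta_pos": [0, 0, 0], "turn": 0, "jaw": 0.2}, {"delta_pos": [0, 0, 0], "turn": 0, "jaw": 0.1}, {"delta_pos": [0, 0, 0], "turn": 0, "jaw": 0}, {"delta_pos": [0, 0, 0], "turn": 0, "jaw": -0.5}, {"delta_pos": [0, 0, 0], "turn": 0, "jaw": -1}, {"delta_pos": [0, 0, 0], "turn": 0, "jaw": -1}]' --grip_force 40

```text
time: 3.37
tool_pos: [0.5988, 0.2724, 0.2124]
tcp_rot: [0.454, 3.106, 0.001]
wrist_force: [-1.3, -2.6, 4.9]
width: 0.547
grip_force: 40.3
```

The grip holds at a width of about 47 mm. I'll lift smoothly.

Call:
drive_tool --increments '[{"delta_pos": [0, 0, -3], "turn": 0, "jaw": -1}, {"delta_pos": [0, 0, -6], "turn": 0, "jaw": -1}, {"delta_pos": [0, 0, -12], "turn": 0, "jaw": -1}, {"delta_pos": [0, 0, -20], "turn": 0, "jaw": -1}, {"delta_pos": [0, 0, -25], "turn": 0, "jaw": -1}, {"delta_pos": [0, 0, -25], "turn": 0, "jaw": -1}, {"delta_pos": [0, 0, -20], "turn": 0, "jaw": -1}, {"delta_pos": [0, 0, -14], "turn": 0, "jaw": -1}]' --grip_force 50

```text
time: 4.03
tool_pos: [0.5984, 0.2731, 0.3383]
tcp_rot: [0.455, 3.105, 0.003]
wrist_force: [0.6, 0.5, -4.2]
width: 0.546
grip_force: 52.1
```

Call:
drive_tool --increments '[{"delta_pos": [0, 0, -10], "turn": 0, "jaw": -1}, {"delta_pos": [0, 0, -5], "turn": 0, "jaw": -1}, {"delta_pos": [0, 0, 0], "turn": 0, "jaw": -1}, {"delta_pos": [0, 0, 0], "turn": 0, "jaw": -1}, {"delta_pos": [0, 0, 0], "turn": 0, "jaw": -1}, {"delta_pos": [0, 0, 0], "turn": 0, "jaw": -1}]'

```text
time: 4.53
tool_pos: [0.5974, 0.2725, 0.3477]
tcp_rot: [-0.455, -3.106, 0.003]
wrist_force: [-0.2, 0.5, -4.0]
width: 0.548
grip_force: 52.1
```

```bash
python3 -c "
from h import *
snap('wrist','wrist2')
s=bot.read_state();M=R.from_rotvec(s['tcp_rot']).as_matrix();p=np.array(s['tool_pos'])
print(p,M.round(4),s['wrist_force'],s['width'],s['q'][-1])
d=M.T@(np.array([.5447,-.2535,.405])-p);print(d)
"
```

```text
[0.59753274 0.27252444 0.34794031] [[-0.958   0.2867 -0.0027]
 [ 0.2867  0.958  -0.0011]
 [ 0.0022 -0.0018 -1.    ]] [-0.11900085 -0.35261507 -4.36030405] 0.5451591636368691 -0.8900048267225349
[-0.10009359 -0.51918592 -0.05635664]
```

View pics/wrist2.png

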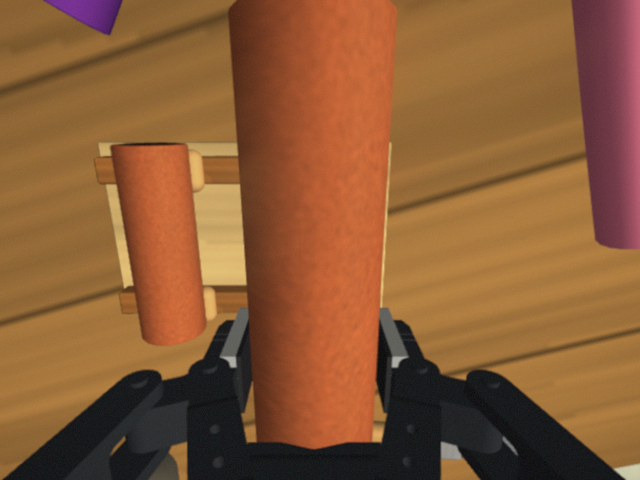

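The tube is held squarely. I'll move it to above the cradle, which is (-100,-519) mm in tool axes with a turn of -0.056.

Call:
drive_tool --increments '[{"delta_pos": [-2, -10, 0], "turn": 0, "jaw": -1}, {"delta_pos": [-4, -20, 0], "turn": 0, "jaw": -1}, {"delta_pos": [-6, -30, 0], "turn": 0, "jaw": -1}, {"delta_pos": [-7, -36, 0], "turn": 0, "jaw": -1}, {"delta_pos": [-7, -36, 0], "turn": 0, "jaw": -1}, {"delta_pos": [-7, -36, 0], "turn": 0, "jaw": -1}, {"delta_pos": [-7, -36, 0], "turn": 0, "jaw": -1}, {"delta_pos": [-7, -36, 0], "turn": 0, "jaw": -1}]'

```text
time: 5.25
tool_pos: [0.5733, 0.0271, 0.3494]
tcp_rot: [-0.455, -3.108, 0.001]
wrist_force: [-0.3, -0.3, -4.1]
width: 0.543
grip_force: 52.3
```

Call:
drive_tool --increments '[{"delta_pos": [-7, -36, 0], "turn": 0, "jaw": -1}, {"delta_pos": [-7, -36, 0], "turn": 0, "jaw": -1}, {"delta_pos": [-7, -36, 0], "turn": 0, "jaw": -1}, {"delta_pos": [-7, -36, 0], "turn": 0, "jaw": -1}, {"delta_pos": [-7, -36, 0], "turn": 0, "jaw": -1}, {"delta_pos": [-6, -36, 0], "turn": 0, "jaw": -1}, {"delta_pos": [-6, -30, 0], "turn": 0, "jaw": -1}, {"delta_pos": [-4, -20, 0], "turn": 0, "jaw": -1}]'

```text
time: 5.92
tool_pos: [0.5455, -0.2436, 0.3495]
tcp_rot: [-0.458, -3.108, 0.002]
wrist_force: [-0.2, -0.6, -4.2]
width: 0.546
grip_force: 52.4
```

Call:
drive_tool --increments '[{"delta_pos": [-2, -13, 0], "turn": -0.02, "jaw": -1}, {"delta_pos": [0, 0, 0], "turn": -0.02, "jaw": -1}, {"delta_pos": [0, 0, 0], "turn": -0.016, "jaw": -1}, {"delta_pos": [0, 0, 0], "turn": 0, "jaw": -1}, {"delta_pos": [0, 0, 0], "turn": 0, "jaw": -1}, {"delta_pos": [0, 0, 0], "turn": 0, "jaw": -1}, {"delta_pos": [0, 0, 0], "turn": 0, "jaw": -1}]'

```text
time: 6.5
tool_pos: [0.5451, -0.2523, 0.3497]
tcp_rot: [-0.366, -3.12, -0.0]
wrist_force: [0.5, -0.3, -4.2]
width: 0.549
grip_force: 52.4
```

```bash
python3 -c "
from h import *
snap('wrist','wrist3');snap('side','side3');snap('scene','scene3')
s=bot.read_state();M=R.from_rotvec(s['tcp_rot']).as_matrix();p=np.array(s['tool_pos'])
print(p,M.round(4),s['wrist_force'],s['time'])
t=-M[:,0];n=M[:,1];print(np.degrees(np.arctan2(t[1],t[0])))
C=p+.155*M[:,2];print(C)
for e in(.11,-.11):print(e,pix('side3',C+t*e),pix('scene3',C+t*e),pix('scene3',C+t*e+[0,0,.024]),pix('wrist3',C+t*e+[0,0,.024]))
a=cv2.imread('pics/side3.png')[270:430,300:490];b=cv2.imread('pics/scene3.png')[110:270,150:340]
cv2.imwrite('pics/c3.png',np.hstack([cv2.resize(x,(400,337),interpolation=2) for x in(a,b)]))
"
```

```text
[ 0.54510721 -0.25262823  0.34973131] [[-0.9728  0.2318  0.    ]
 [ 0.2318  0.9728 -0.    ]
 [-0.     -0.     -1.    ]] [-0.04489355 -0.11236502 -4.40173686] 6.65
-13.403683614644216
[ 0.54511215 -0.25263098  0.19473131]
0.11 [460.92927216 282.54770501] [195.98108699 147.22864029] [194.26193775 139.46580087] [314.36006828 617.6996211 ]
-0.11 [332.89909213 304.31301754] [275.76402812 122.75440994] [275.16712057 115.03863706] [315.48984529 -14.09043144]
```

View pics/c3.png

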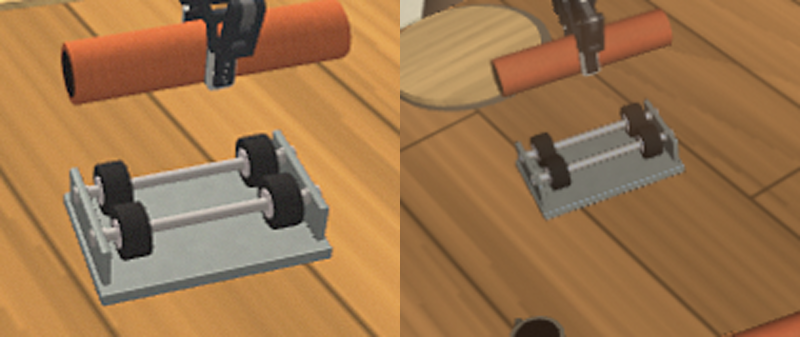

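View pics/wrist3.png

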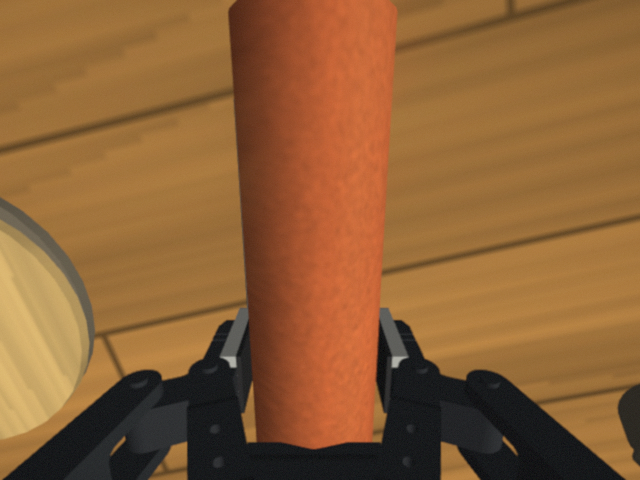

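In the side crop the near end of the tube is at (332.8,304.2), against a predicted (332.9,304.3). I'll cross-check the cradle from the scene camera using wheels at crop (541,147), (559,173), (634,118) and (651,140).

```bash
python3 -c "
from h import *
w=np.array([pt('scene3',150+(u-400)*.475,110+v*.475,.042) for u,v in [(541,147),(559,173),(634,118),(651,140)]])
print(w,w.mean(0));d=w[2]-w[0]+w[3]-w[1];print(np.degrees(np.arctan2(*d[1::-1])))
"
```

```text
[[ 0.60138323 -0.30170251  0.042     ]
 [ 0.61174041 -0.24235917  0.042     ]
 [ 0.47261928 -0.26757622  0.042     ]
 [ 0.48283544 -0.21528016  0.042     ]] [ 0.54214459 -0.25672952  0.042     ]
166.63790110202507
```

The two views agree to within about 4 mm. I'll nudge by (+1,-1.5) and descend to about 10 mm above contact.

Call:
drive_tool --increments '[{"delta_pos": [1, -1.5, 8], "turn": 0, "jaw": -1}, {"delta_pos": [0, 0, 15], "turn": 0, "jaw": -1}, {"delta_pos": [0, 0, 20], "turn": 0, "jaw": -1}, {"delta_pos": [0, 0, 20], "turn": 0, "jaw": -1}, {"delta_pos": [0, 0, 15], "turn": 0, "jaw": -1}, {"delta_pos": [0, 0, 12], "turn": 0, "jaw": -1}, {"delta_pos": [0, 0, 8], "turn": 0, "jaw": -1}, {"delta_pos": [0, 0, 4], "turn": 0, "jaw": -1}]'

```text
time: 7.32
tool_pos: [0.5432, -0.2542, 0.246]
tcp_rot: [-0.368, -3.118, -0.001]
wrist_force: [-0.9, -0.7, -4.3]
width: 0.547
grip_force: 52.5
```

Call:
drive_tool --increments '[{"delta_pos": [0, 0, 0], "turn": 0, "jaw": -1}, {"delta_pos": [0, 0, 0], "turn": 0, "jaw": -1}, {"delta_pos": [0, 0, 0], "turn": 0, "jaw": -1}, {"delta_pos": [0, 0, 0], "turn": 0, "jaw": -1}, {"delta_pos": [0, 0, 0], "turn": 0, "jaw": -1}]'

```text
time: 7.73
tool_pos: [0.5441, -0.2546, 0.2487]
tcp_rot: [0.368, 3.118, -0.001]
wrist_force: [-0.4, 0.4, -4.1]
width: 0.544
grip_force: 52.5
```

```bash
python3 -c "
from h import *
snap('side','side4')
s=bot.read_state();print(s['tool_pos'],s['wrist_force'])
a=cv2.imread('pics/side4.png')[320:425,320:470]
cv2.imwrite('pics/c4.png',cv2.resize(a,None,fx=5,fy=5,interpolation=2))
"
```

```text
[ 0.54394104 -0.25454032  0.24852638] [-0.12741069  0.20696741 -3.81565773]
```

View pics/c4.png

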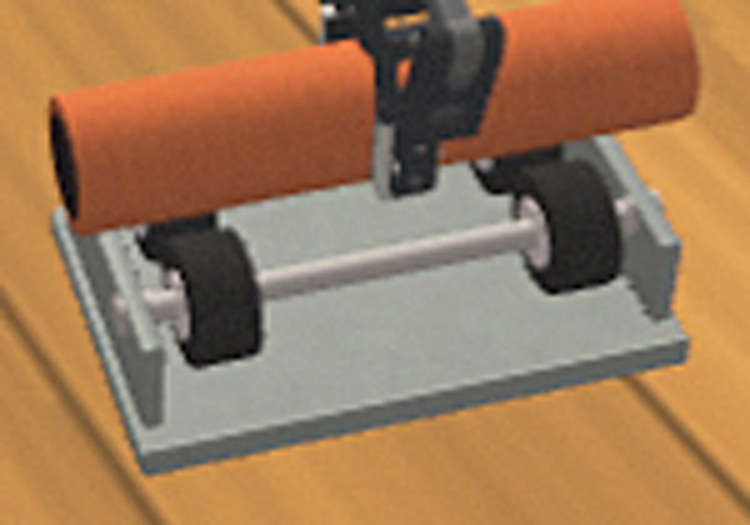

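The tube sits above the wheels, parallel to the axles, with its ends overhanging evenly. I've used my picture budget, so I'll lower it slowly by force feedback.

Call:
drive_tool --increments '[{"delta_pos": [0, 0, 2], "turn": 0, "jaw": -1}, {"delta_pos": [0, 0, 2], "turn": 0, "jaw": -1}, {"delta_pos": [0, 0, 2], "turn": 0, "jaw": -1}, {"delta_pos": [0, 0, 1.5], "turn": 0, "jaw": -1}, {"delta_pos": [0, 0, 1], "turn": 0, "jaw": -1}, {"delta_pos": [0, 0, 0], "turn": 0, "jaw": -1}, {"delta_pos": [0, 0, 0], "turn": 0, "jaw": -1}]'

```text
time: 8.37
tool_pos: [0.5436, -0.2544, 0.239]
tcp_rot: [-0.368, -3.12, -0.0]
wrist_force: [-0.5, -0.6, -4.1]
width: 0.548
grip_force: 52.5
```

Call:
drive_tool --increments '[{"delta_pos": [0, 0, 1], "turn": 0, "jaw": -1}, {"delta_pos": [0, 0, 0.5], "turn": 0, "jaw": -1}, {"delta_pos": [0, 0, 0], "turn": 0, "jaw": -1}, {"delta_pos": [0, 0, 0], "turn": 0, "jaw": -1}]'

```text
time: 8.7
tool_pos: [0.5436, -0.2544, 0.2377]
tcp_rot: [-0.368, -3.12, -0.0]
wrist_force: [-1.0, -0.3, -5.3]
width: 0.548
grip_force: 52.5
```

Call:
drive_tool --increments '[{"delta_pos": [0, 0, 1], "turn": 0, "jaw": -1}, {"delta_pos": [0, 0, 0], "turn": 0, "jaw": -1}, {"delta_pos": [0, 0, 0], "turn": 0, "jaw": -1}]'

```text
time: 8.95
tool_pos: [0.5438, -0.2541, 0.2371]
tcp_rot: [0.368, 3.12, 0.001]
wrist_force: [-1.7, 2.7, 0.1]
width: 0.547
grip_force: 53.0
```

Call:
drive_tool --increments '[{"delta_pos": [0, 0, 0.7], "turn": 0, "jaw": -1}, {"delta_pos": [0, 0, 0], "turn": 0, "jaw": -1}, {"delta_pos": [0, 0, 0], "turn": 0, "jaw": -1}]'

```text
time: 9.2
tool_pos: [0.5439, -0.2538, 0.2368]
tcp_rot: [0.368, 3.12, 0.002]
wrist_force: [-1.7, 5.0, 2.5]
width: 0.544
grip_force: 53.4
```

The tube has touched down, and the sideways force of +5 N in y means it met the -y wheels first. I'll ease it toward +y.

Call:
drive_tool --increments '[{"delta_pos": [0, 0.7, 0], "turn": 0, "jaw": -1}, {"delta_pos": [0, 0, 0], "turn": 0, "jaw": -1}, {"delta_pos": [0, 0, 0], "turn": 0, "jaw": -1}]'

```text
time: 9.45
tool_pos: [0.544, -0.2536, 0.2367]
tcp_rot: [0.368, 3.12, 0.0]
wrist_force: [-3.5, 4.5, 5.4]
width: 0.549
grip_force: 53.2
```

Call:
drive_tool --increments '[{"delta_pos": [0, 0.7, 0], "turn": 0, "jaw": -1}, {"delta_pos": [0, 0, 0], "turn": 0, "jaw": -1}, {"delta_pos": [0, 0, 0], "turn": 0, "jaw": -1}]'

```text
time: 9.7
tool_pos: [0.544, -0.2533, 0.2367]
tcp_rot: [0.368, 3.12, -0.001]
wrist_force: [-3.1, 2.8, 6.4]
width: 0.547
grip_force: 53.4
```

The tube is seated, with its axis at about 80.8 mm. I'll relieve the load, soften the grip and open slowly.

Call:
drive_tool --increments '[{"delta_pos": [0, 0.7, -0.7], "turn": 0, "jaw": -1}, {"delta_pos": [0, 0, 0], "turn": 0, "jaw": -1}, {"delta_pos": [0, 0, 0], "turn": 0, "jaw": -1}, {"delta_pos": [0, 0, 0], "turn": 0, "jaw": -1}]' --grip_force 20

```text
time: 10.03
tool_pos: [0.544, -0.2531, 0.2367]
tcp_rot: [0.368, 3.12, -0.002]
wrist_force: [-2.9, -3.5, 1.3]
width: 0.546
grip_force: 53.0
```

Call:
drive_tool --increments '[{"delta_pos": [0, 0, 0], "turn": 0, "jaw": 0.08}, {"delta_pos": [0, 0, 0], "turn": 0, "jaw": 0.1}, {"delta_pos": [0, 0, 0], "turn": 0, "jaw": 0.12}, {"delta_pos": [0, 0, 0], "turn": 0, "jaw": 0.14}, {"delta_pos": [0, 0, 0], "turn": 0, "jaw": 0.17}, {"delta_pos": [0, 0, 0], "turn": 0, "jaw": 0.2}, {"delta_pos": [0, 0, 0], "turn": 0, "jaw": 0.25}, {"delta_pos": [0, 0, 0], "turn": 0, "jaw": 0.3}]'

```text
time: 10.7
tool_pos: [0.5443, -0.2519, 0.2366]
tcp_rot: [0.368, 3.12, 0.001]
wrist_force: [-0.6, -0.3, 0.1]
width: 0.649
grip_force: 0.0
```

Call:
drive_tool --increments '[{"delta_pos": [0, 0, 0], "turn": 0, "jaw": 0.4}, {"delta_pos": [0, 0, 0], "turn": 0, "jaw": 0.5}, {"delta_pos": [0, 0, 0], "turn": 0, "jaw": 0.6}, {"delta_pos": [0, 0, 0], "turn": 0, "jaw": 0.7}, {"delta_pos": [0, 0, 0], "turn": 0, "jaw": 0.8}, {"delta_pos": [0, 0, 0], "turn": 0, "jaw": 0.8}]'

```text
time: 11.2
tool_pos: [0.5441, -0.2524, 0.2367]
tcp_rot: [0.368, 3.12, 0.0]
wrist_force: [-0.4, 0.8, 1.2]
width: 0.898
grip_force: 0.0
```

The grip is released, so I'll retreat straight up.

Call:
drive_tool --increments '[{"delta_pos": [0, 0, -3], "turn": 0, "jaw": 0.8}, {"delta_pos": [0, 0, -8], "turn": 0, "jaw": 0.8}, {"delta_pos": [0, 0, -15], "turn": 0, "jaw": 0.8}, {"delta_pos": [0, 0, -25], "turn": 0, "jaw": 0.8}, {"delta_pos": [0, 0, -30], "turn": 0, "jaw": 0.8}, {"delta_pos": [0, 0, -30], "turn": 0, "jaw": 0.8}, {"delta_pos": [0, 0, -20], "turn": 0, "jaw": 0.8}, {"delta_pos": [0, 0, -9], "turn": 0, "jaw": 0.8}]'

```text
time: 11.87
tool_pos: [0.5451, -0.2529, 0.382]
tcp_rot: [0.367, 3.113, -0.004]
wrist_force: [0.5, -0.7, 0.9]
width: 0.898
grip_force: 0.0
```

Call:
drive_tool --increments '[{"delta_pos": [0, 0, 0], "turn": 0, "jaw": 0.8}, {"delta_pos": [0, 0, 0], "turn": 0, "jaw": 0.8}, {"delta_pos": [0, 0, 0], "turn": 0, "jaw": 0.8}, {"delta_pos": [0, 0, 0], "turn": 0, "jaw": 0.8}]'

```text
time: 12.2
tool_pos: [0.5434, -0.252, 0.3742]
tcp_rot: [-0.368, -3.116, -0.002]
wrist_force: [-0.4, -0.2, 0.1]
width: 0.897
grip_force: 0.0
```

```bash
python3 -c "
from h import *
ms=[]
for i in (0,1):
    snap('side',f'side5{i}')
    a=cv2.cvtColor(cv2.imread(f'pics/side5{i}.png'),cv2.COLOR_BGR2HSV)[310:400,310:480]
    ms.append((a[...,0]<12)&(a[...,1]>165)&(a[...,2]>60))
y,x=np.where(cv2.morphologyEx(ms[1].astype(np.uint8),cv2.MORPH_OPEN,np.ones((5,5)))>0)
print('moved px',(ms[0]^ms[1]).sum(),'seen',x.min()+310,x.max()+310,y.min()+310,y.max()+310,x.mean()+310,y.mean()+310)
c=np.array([.5445,-.2530,.0806]);th=np.radians(-13.5);t=np.array([np.cos(th),np.sin(th),0]);n=np.array([-t[1],t[0],0])
P=np.array([pix('side51',c+t*s+.024*(n*np.cos(k)+[0,0,np.sin(k)])) for s in np.linspace(-.11,.11,23) for k in np.linspace(0,6.28,40)])
h=cv2.convexHull(P.astype(np.float32));m=cv2.moments(h);print('pred',P.min(0),P.max(0),m['m10']/m['m00'],m['m01']/m['m00'])
print(bot.read_state()['tool_pos'])
"
```

```text
moved px 791 seen 332 454 322 354 395.2202007528231 338.025721455458
pred [329.33646315 321.17267094] [459.33038696 371.36837172] 393.7068572316212 345.84525835036015
[ 0.54363575 -0.25211449  0.37460053]
```

```bash
python3 -c "
from h import *
a,b=[cv2.GaussianBlur(cv2.imread(f'pics/side5{i}.png'),(5,5),0).astype(int)[310:400,310:480] for i in(0,1)]
print('diff max',abs(a-b).max())
o=cv2.imread('pics/side0.png').astype(int)[310:400,310:480]
d=(abs(cv2.GaussianBlur(o.astype(np.uint8),(3,3),0)-b).max(2)>40)
d=b[...,2]-b[...,0]>1000 if 0 else d&(b[...,2]>1.7*b[...,1])
m=cv2.morphologyEx(d.astype(np.uint8),cv2.MORPH_OPEN,np.ones((3,3)))
n,l,s,c=cv2.connectedComponentsWithStats(m);k=1+s[1:,4].argmax();print(s[k]+[310,310,0,0,0],c[k]+310)
"
```

```text
diff max 4
[ 333  329  125   41 2348] [395.06601363 348.85817717]
```

The tube is motionless, and its outline (333–458, 329–370) agrees with the predicted seated pose. I'll hand it in.

```bash
python3 -c "
from workcell import bot
print(bot.finish_job())"
```

```text
the job is handed in; nothing more can be done
None
```

I set the long tube in the dip on the four rollers, let it go and handed the job in; the last camera check showed it motionless and close to the predicted seated pose, but the hand-in gave no verdict.

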